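Clear the burnt-out lamp and hold the mirror on the socket marker

ROBOT

A 7-joint arm with a two-finger parallel gripper is mounted at the origin on the work surface. World frame = base frame: x ahead of the robot, y to its left, z up, the work surface at z = 0. Lengths are in m, angles in rad, forces in N, time in s.
With the tool pointing down it reaches from about 0.4 to 0.9 m from the base axis. Payload 5.6 kg.
Tool frame: the origin (TCP) lies midway between the tips of the shut fingers; the grasp point (between the pads) lies 19 mm behind it; y points along the fingers, z is the direction in which the jaws open and shut, and the axes are right-handed (so a half turn about y gives the same grasp; the last joint's range is limited). The gripper opens to 92 mm and grips with 3 to 60 N. Pads are 20 mm wide; open, the fingers measure 128 mm over their backs; the gripper's body (75 mm by 189 mm) begins 69 mm behind the grasp point.
Start: joints at [-1.209, 0.468, -0.012, 1.603, 0.006, 1.071, -0.056], TCP at [0.256, 0.597, 0.177] pointing down, gripper open.
Joint ranges: [-2.53, 2.53], [-0.31, 2.02], [-1.57, 1.55], [0.28, 2.44], [-1.29, 4.43], [0.15, 1.84], [-2.92, 2.92]. Speed limits (rad/s): [2.57, 2.57, 3.14, 3.14, 3.14, 3.14, 3.14].

INTERFACE

Orientations are given as a unit quaternion [w, x, y, z].
In Python, from plant import env gives the robot as it stands.
- The arm moves only by the tool step_arm, never from a script. Its argument "plan" is a list of rows, each a list of 3 entries, a list of its own where there are three numbers: the shift along the world's x, y, z in mm, then the turn, a rotation vector about the world's x, y, z in degrees, then the opening, from 0 (shut) to 1 (fully open). In form: [[[tx, ty, tz], [wx, wy, wz], grip], ...]. A call has exactly 5 rows; each row shifts and turns the commanded pose from where the row before left it; what a row does not reach is not made up. A row lasts 1/8 s, in which the tool goes at most 62.5 mm and 10.7 degrees, less where a joint would pass 70% of its speed; a pose out of reach is approached as far as the arm can. A call is refused whole if a number of a shift passes 62.5 or a number of a turn 10.7, either way. A call with a gripper value outside its range is refused whole. The fingers move at their own pace and stop on an object; "newtons" is the grip in N (left out, the last holds). Time passes only in rows, so rows that do not move let the fingers close, or fill a call up. It gives the time, the measured TCP pose, the force and the opening at its end, in the units of the state.
- env.read_state(): the state, without advancing time (a new reading comes with each control period).
- env.grab_frame(name): name is "side" or "top" or "wrist"; returns the picture (420x560x3 uint8, red, green, blue); there is no depth.
- env.camera_model(name): a dict with "mtx" (3x3 intrinsics, pixels), "k1" (the pictures are not rectified: a ray, as slopes to the right and down, at radius r is drawn at 1 + k1 r^2 times it, then the intrinsics apply), "position" and "attitude" of the camera in the world. Camera axes: x right, y down, z forward; pixel columns grow to the right and rows downward; lengths in m; the calibration is good to about 2 mm. A picture is of the moment at which its call begins: read the wrist's pose just before it. camera_model takes no time and is no camera call; for the wrist camera it gives the pose at the moment of the call.
- env.finish_job(): hands the job in, once; it reports no verdict.
The state is a dict: "time": time; "joints": joint angles; "dq": joint speeds; "effort": joint torques, N m; "position": TCP position; "eef_rot": TCP orientation; "contact_force": force on the tool from outside, world axes, zero at the start; "torque": the same for the moment, N m; "opening": opening from 0.0 (shut) to 1.0 (fully open).
Only numpy, scipy, OpenCV 4.12 (cv2) and the standard library are available. Lean on these libraries where they do the work, as an engineer would, in place of code of your own. Each camera call takes 0.05 s, during which the arm holds its last target. There are 200 camera calls.

TASK

Take the burnt-out dark brown spot bulb that stands in front of the wall lamp's socket, put it in the wire reject basket and let go of it there. Then turn the inspection mirror by its grip until the green marker on the lamp socket is reflected in the middle of the upward-looking camera's view, and finish while still holding the mirror steady at that angle, because its spring would swing it back. Leave the other things on the shelf where they are.

Things in the scene. Friction and masses are not known exactly. Their poses are not given: they have to be found in the camera images.
- dead_bulb_mid (a point): The burnt-out bulb: a dark brown twist-lock spot bulb standing on its flat amber glass face, two small steel pins on top. Flat face 50 mm across and 8 mm thick, tapering to a round neck 30 mm across from 22 to 54 mm above the shelf; pins to 60 mm; 40 to 85 g. This point is on its axis, 27 mm above its foot (z axis up the bulb); the neck is best gripped 17 mm above this point.
- dead_bulb: The same burnt-out bulb; origin at the centre of its flat face (foot), z up the bulb.
- basket: Open square wire reject basket in bare steel, fixed, 170 mm square outside, 162 mm inside, rim 62 mm above the shelf. Origin at the centre of its underside, z up; inner floor 4 mm above the origin.
- mirror_grip (a point): Grip of the mirror head: an upright bar 50 mm long along x, 12 mm thick along y, blue with a yellow front (+x) end, from 92 to 128 mm above the shelf. Hold it from above across its thickness; fingertips must stay above 92 mm (a 72 mm cross-piece runs along y below it). Point on the vertical turning axis, 114 mm up. x is where the mirror looks, z up.
- mirror_eye (a point): Centre of the mirror, on the turning axis, 56 mm up. The mirror (54 mm wide, silver below, black behind) stands at 45 degrees over an upward-looking camera in the fixed grey base, so the camera sees along this frame's level +x axis, which turns with the mirror (y left, z up). A thing is mid-view when it lies on that axis seen from above; its height does not matter.
- mirror (a joint): Angle of the mirror head on its base, rad: 0 at its rest stop, growing anticlockwise seen from above, stop at 1.75. A light spring (0.005 N m at rest, 0.05 N m at 1.5 rad) swings it back when let go. The marker lies anticlockwise of the rest view by about 0.4 to 1.5 rad.
- marker (a point): Green plastic marker block, 16 x 16 mm, 12 mm high, on top of the white rim of the lamp socket, 86 mm above the shelf; this point is the centre of its face that looks out of the socket.
- lamp: Small brass wall lamp, fixed: a maple upright 130 mm wide, 140 mm high and 20 mm thick carries a brass rose and a socket that points along the lamp's own -y axis. Origin at the foot of the upright's middle; the socket's mouth is 105 mm out along -y, at 58 mm height, 48 mm across, so it and the marker reach up to 92 mm.
- key_fob: Red key fob lying flat, 50 x 32 x 12 mm with a steel ring; leave alone. Origin under its centre.
- pill_bottle: Glass pill bottle shaped like a salt shaker, 44 mm across, 79 mm high; leave alone. Origin under its centre.
- coin_roll: Copper coin roll standing on end, 26 mm across, 55 mm high, paper band; leave alone. Origin under its centre.
- ring_box: Walnut ring box 50 x 50 x 40 mm; leave alone. Origin under its centre.
- new_bulb: A new white spot bulb of the same shape as the burnt-out one; leave alone. Origin under its centre.
- dish: Blue ceramic dish 90 mm across, 25 mm high; leave alone. Origin under its centre.
Mind the look-alikes: they are no part of the job. Leave any purple or yellow look-alike of the dead_bulb alone.

How it is judged:
By the outcome, as a careful person would: the job done as asked, in the order asked, and still so for the second after the job is handed in, while the arm keeps its last pose, push and grip.
It also fails if it takes over 51 s, if anything falls off the work surface, if the arm or the gripper's body presses on something with over 40 N, if the wrist force passes 120 N, or if a joint passes its speed limit or range.

## Working session

There is one attempt and no reset: what is moved stays moved. The work goes in short steps, Python scripts to look and compute and a tool call to move; the robot and the scene stay as the last step left them, time stands still between calls to the robot, and variables do not carry over. Pictures are saved under pics/ and viewed, about 8 in all and at most 12, crops included, and the job is handed in when it is done.

Besides the shell and the picture viewer there is one more tool, called after ">>>" as name(argument=value, ...), one argument or row to a line, values as JSON. step_arm: Moves the arm, as the interface text tells. Its arguments: {"type":"object","properties":{"plan":{"type":"array"},"newtons":{"type":"number"}},"required":["plan"]}

```bash
mkdir -p pics
cat > h.py <<'E'
import numpy as np,cv2
from scipy.spatial.transform import Rotation as R
from plant import env
def q2R(q): return R.from_quat([q[1],q[2],q[3],q[0]]).as_matrix()
def cam(n):
    m=env.camera_model(n); a=np.array(m["attitude"],float)
    return np.array(m["mtx"]),float(m["k1"]),np.array(m["position"]),(q2R(a) if a.size==4 else a.reshape(3,3))
def ray(c,u,v):
    K,k,p,A=c
    d=np.linalg.solve(K,[u,v,1.])[:2]; s=d.copy()
    for _ in range(20): s=d/(1+k*(s@s))
    return A@np.array([s[0],s[1],1.])
def px(c,u,v,z):
    d=ray(c,u,v); return c[2]+d*(z-c[2][2])/d[2]
def proj(c,P):
    K,k,p,A=c
    q=A.T@(np.array(P)-p); s=q[:2]/q[2]; s=s*(1+k*(s@s)); return (K@[s[0],s[1],1])[:2]
def tri(c1,a,c2,b):
    d1,d2=ray(c1,*a),ray(c2,*b); M=np.stack([d1,-d2],1)
    t=np.linalg.lstsq(M,c2[2]-c1[2],rcond=None)[0]
    P,Q=c1[2]+t[0]*d1,c2[2]+t[1]*d2; return (P+Q)/2,np.linalg.norm(P-Q)
def grab(n,f):
    im=env.grab_frame(n); cv2.imwrite("pics/"+f,im[:,:,::-1]); return im
E
python3 - <<'E'
from h import *
for n in("top","side"):
    im=grab(n,n+"0.png"); cv2.imwrite(f"pics/{n}0b.png",cv2.resize(im[:,:,::-1],(800,600),interpolation=cv2.INTER_CUBIC))
    print(n,env.camera_model(n))
print(env.read_state())
E
```

```text
top {'mtx': array([[428.11163723,   0.        , 279.36776285],
       [  0.        , 428.11163723, 209.82327106],
       [  0.        ,   0.        ,   1.        ]]), 'k1': -0.12348048656961946, 'position': array([0.47765087, 0.02836209, 1.06025163]), 'attitude': array([-0.0229323 ,  0.70834043, -0.70484185,  0.03042898])}
side {'mtx': array([[411.43288357,   0.        , 277.59305718],
       [  0.        , 411.43288357, 205.01875967],
       [  0.        ,   0.        ,   1.        ]]), 'k1': -0.06121736049764742, 'position': array([ 0.20708189, -0.45140712,  0.8663759 ]), 'attitude': array([-0.30943942,  0.90196705, -0.28347716,  0.10170244])}
{'time': 0.1, 'joints': array([-1.20895058,  0.46830764, -0.01164654,  1.60350708,  0.00598691,
        1.07138509, -0.05628243]), 'dq': array([ 6.02839054e-04, -9.27263781e-04,  6.36322541e-04, -3.37702392e-03,
        1.17369645e-03, -9.41936521e-05,  8.28199220e-04]), 'effort': array([ 1.40825687e-03, -5.21638155e+01, -1.23153653e-02, -2.44364154e+01,
       -5.68319543e-02,  1.41661288e-02,  7.07110803e-05]), 'position': array([0.25583115, 0.59691606, 0.17653375]), 'eef_rot': array([-0.69211843,  0.69321776, -0.14224695,  0.14208105]), 'contact_force': array([-0.65347956,  0.4679962 , -0.5343747 ]), 'torque': array([-0.00661697, -0.02121865, -0.0395013 ]), 'opening': 1.0005368614235288}
```

View pics/top0b.png

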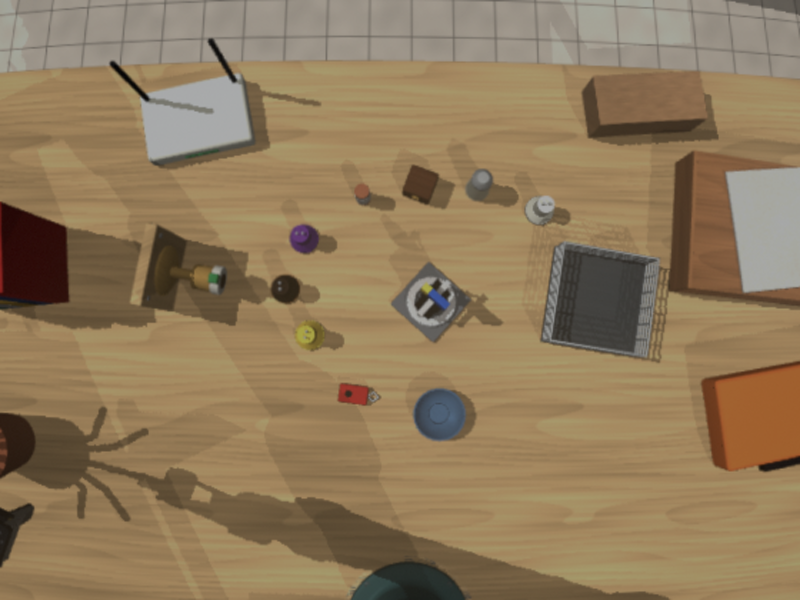

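View pics/side0b.png

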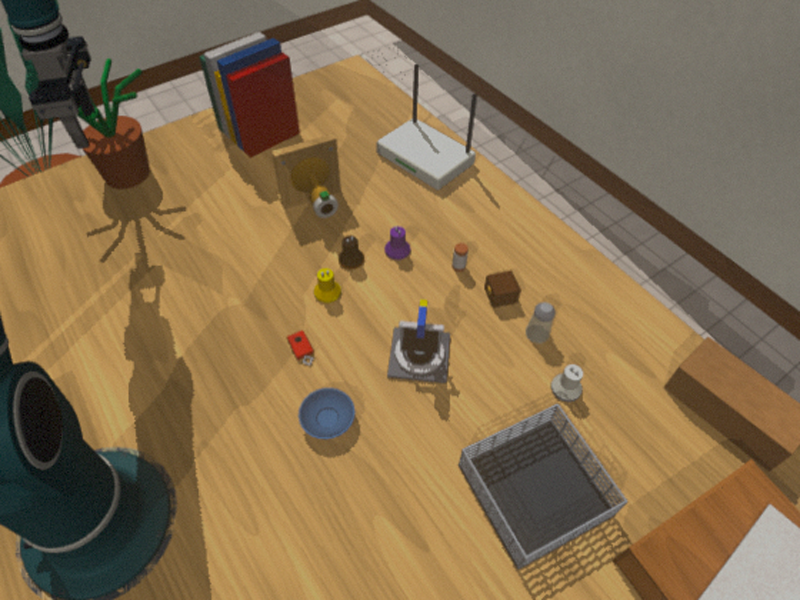

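Top picture (800 px scale): the dark brown bulb is at (286,288), in front of the socket at (215,278). It could be confused with the purple bulb (304,238), the yellow bulb (309,334) and the white bulb (541,208). The mirror is at (432,300) and the basket centre is about (602,300). I choose the dark one; next is a close crop to check it.

Run:
```python
import cv2,numpy as np
t=cv2.imread("pics/top0.png")[150:250,140:340]; s=cv2.imread("pics/side0.png")[120:270,190:330]
a=cv2.resize(t,None,fx=4,fy=4,interpolation=cv2.INTER_CUBIC)
cv2.imwrite("pics/ct.png",a)
cv2.imwrite("pics/cs.png",cv2.resize(s,None,fx=4,fy=4,interpolation=cv2.INTER_CUBIC))
```

```text
(no output)
```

View pics/ct.png

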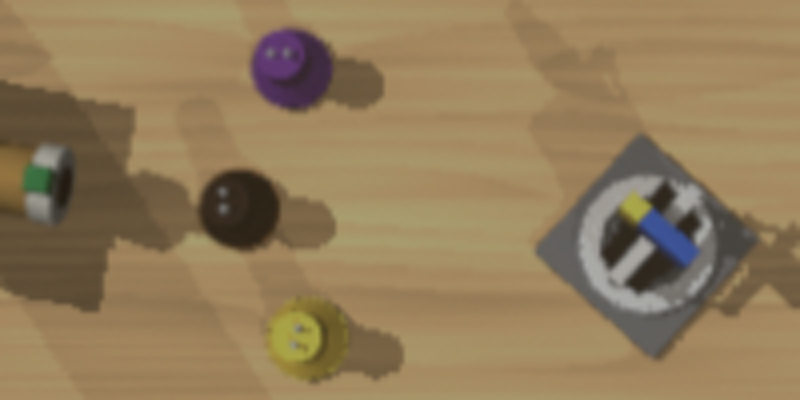

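View pics/cs.png

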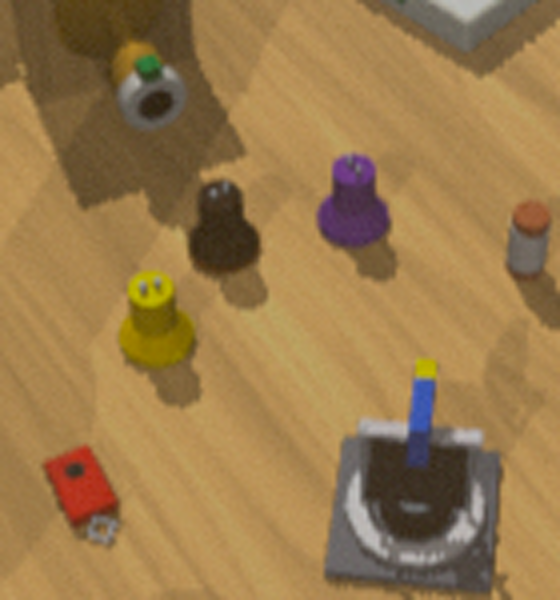

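Run:
```python
from h import *
np.set_printoptions(precision=4,suppress=True)
t,s=cam("top"),cam("side")
T=lambda x,y:((x+.5)/4-.5+140,(y+.5)/4-.5+150); S=lambda x,y:((x+.5)/4-.5+190,(y+.5)/4-.5+120)
F=lambda x,y:((x+.5)*.7-.5,(y+.5)*.7-.5)
print("bulb face",px(t,*T(240,209),.006),px(s,*S(224,247),.006))
print("bulb pins",px(t,*T(223,200),.06),tri(t,T(223,200),s,S(219,186)))
m=px(t,*T(52,181),.09);print("marker",m,px(t,*T(38,180),.092),tri(t,T(38,180),s,S(148,63)))
g=[px(t,*T(*p),.128) for p in((624,202),(641,222),(641,193),(698,248),(681,268),(660,231))]
print("grip",*g)
print("base",*[px(t,*T(*p),.015) for p in((642,134),(758,240),(655,358),(535,250))])
print("grip tri front",tri(t,T(632,207),s,S(426,362)))
b=np.array([px(t,*F(*p),.062) for p in((559,243),(659,257),(646,357),(542,341))]);print("basket",b,b.mean(0),np.linalg.norm(np.diff(b,axis=0),axis=1))
for n,p,z in(("purple",(304,238),.03),("yellow",(309,334),.03),("fob",(353,394),.01),("dish",(440,414),.01),("white",(541,208),.03),("coin",(363,193),.05),("box",(421,184),.04),("pill",(481,184),.07)):print(n,px(t,*F(*p),z))
c=cam("wrist");st=env.read_state();Rt=q2R(st["eef_rot"]);print("tcpR",Rt,"wristcam tool",Rt.T@(c[2]-st["position"]),Rt.T@c[3])
```

```text
bulb face [0.5761 0.2151 0.006 ] [0.5739 0.2141 0.006 ]
bulb pins [0.5763 0.2158 0.06  ] (array([0.5751, 0.215 , 0.066 ]), np.float64(0.0014401895034494023))
marker [0.5839 0.3096 0.09  ] [0.5843 0.3172 0.092 ] (array([0.5833, 0.3166, 0.0953]), np.float64(0.0013859822317429423))
grip [ 0.5697 -0.0169  0.128 ] [ 0.5587 -0.0262  0.128 ] [ 0.5747 -0.0262  0.128 ] [ 0.5446 -0.0574  0.128 ] [ 0.5336 -0.0481  0.128 ] [ 0.5538 -0.0366  0.128 ]
base [ 0.623  -0.0334  0.015 ] [ 0.5579 -0.1048  0.015 ] [ 0.4853 -0.0415  0.015 ] [0.551  0.0321 0.015 ]
grip tri front (array([ 0.5666, -0.0211,  0.1333]), np.float64(0.00046786537236699936))
basket [[ 0.65   -0.2483  0.062 ]
 [ 0.6285 -0.4218  0.062 ]
 [ 0.4599 -0.3943  0.062 ]
 [ 0.4867 -0.2171  0.062 ]] [ 0.5563 -0.3204  0.062 ] [0.1748 0.1709 0.1793]
purple [0.6608 0.1808 0.03  ]
yellow [0.4973 0.1695 0.03  ]
fob [0.3957 0.0957 0.01  ]
dish [ 0.3622 -0.053   0.01  ]
white [ 0.7165 -0.2268  0.03  ]
coin [0.7345 0.0798 0.05  ]
box [ 0.7534 -0.0184  0.04  ]
pill [ 0.7465 -0.1168  0.07  ]
tcpR [[ 0.9192 -0.0005  0.3939]
 [-0.3939 -0.0015  0.9192]
 [ 0.0001 -1.     -0.0016]] wristcam tool [-0.0721 -0.2083 -0.0002] [[-0.0002  0.9655  0.2606]
 [-0.0001 -0.2606  0.9655]
 [ 1.      0.0001  0.0002]]
```

>>> step_arm(
  plan=[
    [[10,-25,40],[0,0,0],0.7],
    [[25,-40,30],[0,0,0],0.7],
    [[35,-40,0],[0,0,0],0.7],
    [[35,-40,0],[0,0,0],0.7],
    [[35,-40,0],[0,0,0],0.7],
  ],
  newtons=15,
)

```text
time: 0.72
position: [0.3968, 0.4109, 0.2472]
eef_rot: [-0.693, 0.693, -0.142, 0.142]
contact_force: [0.5, 0.5, -0.3]
opening: 0.7
```

>>> step_arm(
  plan=[
    [[36,-40,0],[0,0,0],0.7],
    [[36,-40,0],[0,0,0],0.7],
    [[36,-40,0],[0,0,0],0.7],
    [[36,-40,0],[0,0,0],0.7],
    [[35,-37,-30],[0,0,0],0.7],
  ],
)

```text
time: 1.35
position: [0.5776, 0.2145, 0.2191]
eef_rot: [0.694, -0.692, 0.141, -0.144]
contact_force: [0.4, 0.2, -1.0]
opening: 0.701
```

>>> step_arm(
  plan=[
    [[0,0,-40],[0,0,0],0.7],
    [[0,0,-40],[0,0,0],0.7],
    [[0,0,-20],[0,0,0],0.7],
    [[0,0,0],[0,0,0],0.7],
    [[0,0,0],[0,0,0],0.7],
  ],
)

```text
time: 1.98
position: [0.5756, 0.2157, 0.1182]
eef_rot: [0.693, -0.692, 0.142, -0.142]
contact_force: [0.4, -0.1, 0.6]
opening: 0.699
```

Run:
```python
from h import *
st=env.read_state();c=cam("wrist")
im=grab("wrist","w1.png");print(st["position"],st["joints"],st["opening"])
g=st["position"]
for P in([.575,.215,.06],[.575,.215,0.006],[g[0],g[1],.06]):
    print(proj(c,P))
np.savez("w1.npz",K=c[0],k=c[1],p=c[2],A=c[3])
```

```text
[0.57559767 0.21568566 0.1182236 ] [-0.55685532  0.47137831  0.18996205  1.7567554  -0.10778216  0.92236617
  0.84394638] 0.6994783649791385
[275.24481454 207.53492975]
[275.34267227 193.78177848]
[276.2504862  207.84800802]
```

View pics/w1.png

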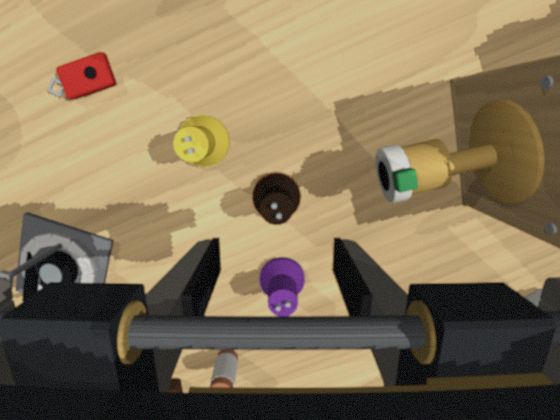

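The wrist view shows the dark bulb with its pins at (275,209), where I projected it. Purple is at (283,285) and yellow at (198,142), both clear of the jaws. Descending to grip.

>>> step_arm(
  plan=[
    [[0,0,-35],[0,0,0],0.7],
    [[0,0,-35],[0,0,0],0.7],
    [[0,0,-22],[0,0,0],0.7],
    [[0,0,0],[0,0,0],0.7],
    [[0,0,0],[0,0,0],0.3],
  ],
)

```text
time: 2.65
position: [0.5763, 0.2159, 0.027]
eef_rot: [0.693, -0.692, 0.141, -0.143]
contact_force: [0.9, 0.3, 0.0]
opening: 0.614
```

>>> step_arm(
  plan=[
    [[0,0,0],[0,0,0],0.1],
    [[0,0,0],[0,0,0],0.1],
    [[0,0,0],[0,0,0],0.1],
    [[0,0,0],[0,0,0],0.1],
    [[0,0,0],[0,0,0],0.1],
  ],
)

```text
time: 3.28
position: [0.575, 0.2154, 0.0254]
eef_rot: [-0.693, 0.693, -0.142, 0.142]
contact_force: [0.4, -0.6, -0.4]
opening: 0.101
```

Run:
```python
from h import *
z=np.load("w1.npz");c=(z["K"],float(z["k"]),z["p"],z["A"]);t=cam("top")
for p in((394,181),(405,180)):print(px(c,*p,.090),px(c,*p,.086))
tt=(140+51.5/4-.5+.0+1-.9,195.)
print(tri(c,(405,180),t,(149.1,194.6)))
```

```text
[0.58379507 0.30862982 0.09      ] [0.58505882 0.30972619 0.086     ]
[0.58635602 0.31662616 0.09      ] [0.5876631  0.31785782 0.086     ]
(array([0.58361975, 0.31468308, 0.09847067]), np.float64(0.00127263309802285))
```

The opening of 0.10 (about 9 mm) is less than the 30 mm neck, so the bulb is not held. I'll look.

Run:
```python
from h import *
w=grab("wrist","w2.png");s=grab("side","s2.png")
a=cv2.resize(s[110:210,200:300],(420,420),interpolation=cv2.INTER_CUBIC)
b=cv2.resize(w[120:330,170:390],(380,363))
o=np.zeros((420,800,3),np.uint8);o[:,:420]=a;o[:363,420:]=b
cv2.imwrite("pics/v2.png",o[:,:,::-1])
```

```text
(no output)
```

View pics/v2.png

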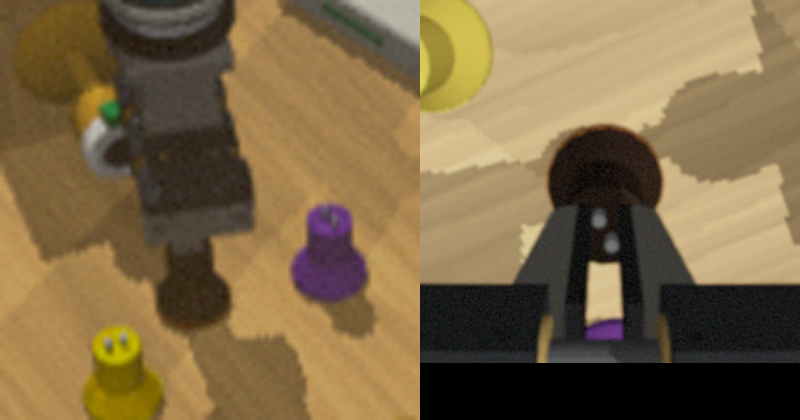

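The bulb stands between the pads and seems held. The reading may only have reached the commanded 0.1, so I'll command it fully shut and lift a little as a test.

>>> step_arm(
  plan=[
    [[0,0,0],[0,0,0],0.0],
    [[0,0,0],[0,0,0],0.0],
    [[0,0,0],[0,0,0],0.0],
    [[0,0,0],[0,0,0],0.0],
    [[0,0,0],[0,0,0],0.0],
  ],
  newtons=20,
)

```text
time: 4.0
position: [0.575, 0.2154, 0.0254]
eef_rot: [-0.693, 0.693, -0.142, 0.142]
contact_force: [0.0, -0.3, -0.2]
opening: 0.006
```

>>> step_arm(
  plan=[
    [[0,0,15],[0,0,0],0.0],
    [[0,0,20],[0,0,0],0.0],
    [[0,0,20],[0,0,0],0.0],
    [[0,0,0],[0,0,0],0.0],
    [[0,0,0],[0,0,0],0.0],
  ],
)

```text
time: 4.62
position: [0.5748, 0.2155, 0.0805]
eef_rot: [0.693, -0.693, 0.142, -0.142]
contact_force: [-0.0, -0.1, -0.6]
opening: 0.009
```

Run:
```python
from h import *
w=grab("wrist","w3.png");s=grab("side","s3.png")
a=cv2.resize(s[110:210,200:300],(420,420),interpolation=cv2.INTER_CUBIC)
b=cv2.resize(w[120:330,170:390],(380,363))
o=np.zeros((420,800,3),np.uint8);o[:,:420]=a;o[:363,420:]=b
cv2.imwrite("pics/v3.png",o[:,:,::-1])
```

```text
(no output)
```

View pics/v3.png

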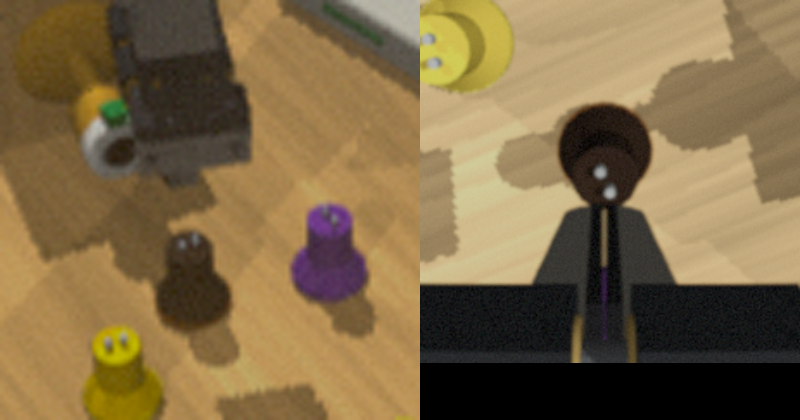

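Run:
```python
from h import *
np.set_printoptions(precision=4,suppress=True)
st=env.read_state();c=cam("wrist");p=st["position"];R_=q2R(st["eef_rot"]);print(p,R_)
print("wristcam in tool",R_.T@(c[2]-p))
for d in(-.03,-.02,-.01,0,.01,.02,.03):print(d,proj(c,p+R_@[d,0,0]),proj(cam("side"),p+R_@[d,0,0]))
f=lambda x,y:(170+(x-420)*220/380,120+y*210/363)
print("bulb pins",f(605,182),px(c,*f(605,182),.06),"face",f(605,149),px(c,*f(605,149),.008))
t=cam("side");g=lambda x,y:(200+x/4.2-.4,110+y/4.2-.4)
print("side tip",g(182,182),"bulb side pins",px(t,*g(190,240),.06),px(t,*g(194,300),.008))
```

```text
[0.5744 0.2153 0.0797] [[ 0.9192 -0.0011  0.3938]
 [-0.3938 -0.0005  0.9192]
 [-0.0009 -1.     -0.0009]]
wristcam in tool [-0.0721 -0.2083 -0.0002]
-0.03 [276.3973 187.1293] [232.8122 164.1943]
-0.02 [276.3923 201.7981] [236.5774 163.6463]
-0.01 [276.3873 216.1192] [240.3345 163.1001]
0 [276.3825 230.0955] [244.0834 162.5554]
0.01 [276.3777 243.7308] [247.824  162.0125]
0.02 [276.373  257.0292] [251.5562 161.4713]
0.03 [276.3683 269.9956] [255.2799 160.9319]
bulb pins (277.10526315789474, 225.28925619834712) [0.5774 0.2146 0.06  ] face (277.10526315789474, 206.198347107438) [0.5765 0.2151 0.008 ]
side tip (242.9333333333333, 152.9333333333333) bulb side pins [0.577  0.2177 0.06  ] [0.5741 0.2133 0.008 ]
```

Run:
```python
from h import *
np.set_printoptions(precision=4,suppress=True)
st=env.read_state();c=cam("wrist");s=cam("side");p=st["position"]
for d in(0,.01,.02,.03,.04,.05):print(d,proj(c,p+[0,0,d]),proj(s,p+[0,0,d]))
# tip extraction: colour in w3 crop along column 270
print(tri(c,(276.5,239.7),s,(242.9,152.9)))
im=cv2.imread("pics/w3.png")[215:262,255:300];o=cv2.resize(im,None,fx=8,fy=8,interpolation=cv2.INTER_CUBIC)
im=cv2.imread("pics/s3.png")[125:180,215:265];q=cv2.resize(im,None,fx=8,fy=8,interpolation=cv2.INTER_CUBIC)
O=np.zeros((440,760,3),np.uint8);O[:o.shape[0],:360]=o;O[:,360:]=q;cv2.imwrite("pics/v4.png",O)
```

```text
0 [276.3825 230.0955] [244.0834 162.5554]
0.01 [276.3791 235.0776] [243.872  159.8996]
0.02 [276.3753 240.537 ] [243.6578 157.2054]
0.03 [276.3711 246.545 ] [243.4405 154.4721]
0.04 [276.3665 253.188 ] [243.2203 151.6987]
0.05 [276.3614 260.571 ] [242.997  148.8845]
(array([0.5718, 0.2172, 0.1135]), np.float64(0.0049681338371471455))
```

View pics/v4.png

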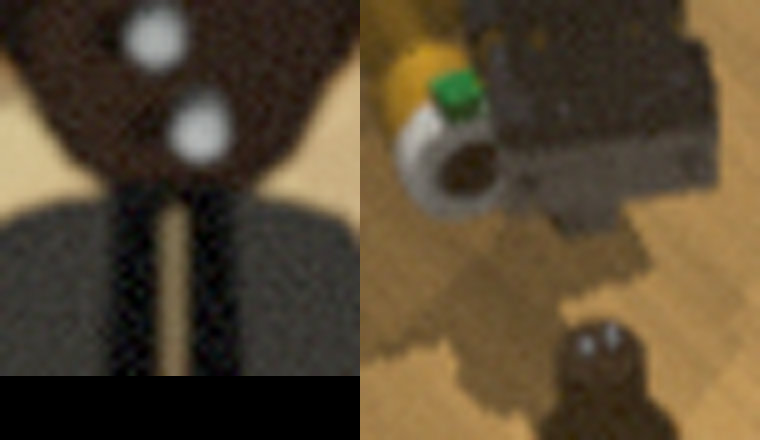

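Both views put the real fingertips about 30–35 mm above the reported TCP, in line with it sideways. So the fingers closed just above the neck. The bulb still stands at (0.576, 0.215). I'll reopen and go deeper in small steps while watching the force.

>>> step_arm(
  plan=[
    [[0,0,0],[0,0,0],0.7],
    [[0,0,0],[0,0,0],0.7],
    [[0,0,0],[0,0,0],0.7],
    [[0,0,0],[0,0,0],0.7],
    [[0,0,-20],[0,0,0],0.7],
  ],
)

```text
time: 5.35
position: [0.5764, 0.216, 0.0611]
eef_rot: [0.693, -0.692, 0.141, -0.143]
contact_force: [0.4, 0.9, -0.5]
opening: 0.523
```

>>> step_arm(
  plan=[
    [[1,0,-20],[0,0,0],0.7],
    [[0,0,-15],[0,0,0],0.7],
    [[0,0,-10],[0,0,0],0.7],
    [[0,0,-5],[0,0,0],0.7],
    [[0,0,0],[0,0,0],0.7],
  ],
)

```text
time: 5.98
position: [0.576, 0.2154, 0.0102]
eef_rot: [-0.693, 0.693, -0.142, 0.142]
contact_force: [-0.0, -0.1, 0.2]
opening: 0.698
```

>>> step_arm(
  plan=[
    [[0,0,-5],[0,0,0],0.7],
    [[0,0,-3],[0,0,0],0.7],
    [[0,0,-2],[0,0,0],0.7],
    [[0,0,0],[0,0,0],0.7],
    [[0,0,0],[0,0,0],0.7],
  ],
)

```text
time: 6.6
position: [0.5761, 0.2155, 0.0005]
eef_rot: [0.693, -0.693, 0.142, -0.142]
contact_force: [0.5, 0.0, 0.3]
opening: 0.701
```

Run:
```python
from h import *
st=env.read_state();print(st["position"],st["contact_force"],st["opening"])
w=grab("wrist","w5.png");s=grab("side","s5.png")
a=cv2.resize(s[120:195,205:280],(420,420),interpolation=cv2.INTER_CUBIC)
b=cv2.resize(w[120:330,170:390],(380,363))
o=np.zeros((420,800,3),np.uint8);o[:,:420]=a;o[:363,420:]=b
cv2.imwrite("pics/v5.png",o[:,:,::-1])
```

```text
[5.76118499e-01 2.15476394e-01 5.04019733e-04] [0.48246503 0.0051517  0.29738833] 0.7006908323809458
```

View pics/v5.png

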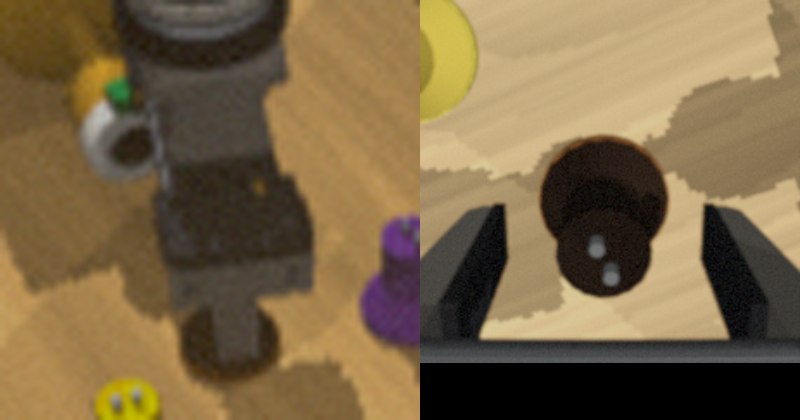

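At reported z=0 there is no table contact. The fingers now flank the neck, with the tips about 30 mm up. Down 6 mm more, then close.

>>> step_arm(
  plan=[
    [[0,0,-4],[0,0,0],0.7],
    [[0,0,-2],[0,0,0],0.7],
    [[0,0,0],[0,0,0],0.2],
    [[0,0,0],[0,0,0],0.0],
    [[0,0,0],[0,0,0],0.0],
  ],
  newtons=20,
)

```text
time: 7.32
position: [0.5761, 0.2155, -0.0055]
eef_rot: [0.693, -0.693, 0.142, -0.142]
contact_force: [0.3, -1.1, 0.3]
opening: 0.396
```

>>> step_arm(
  plan=[
    [[0,0,0],[0,0,0],0.0],
    [[0,0,0],[0,0,0],0.0],
    [[0,0,0],[0,0,0],0.0],
    [[0,0,8],[0,0,0],0.0],
    [[0,0,12],[0,0,0],0.0],
  ],
)

```text
time: 7.95
position: [0.5758, 0.2153, 0.0148]
eef_rot: [-0.693, 0.693, -0.142, 0.142]
contact_force: [0.6, -0.5, -1.6]
opening: 0.312
```

The opening holds at 0.31 (29 mm), so the neck is gripped. Lifting and carrying to the basket while turning the jaws towards the mirror heading.

>>> step_arm(
  plan=[
    [[0,0,30],[0,0,0],0.0],
    [[0,0,40],[0,0,0],0.0],
    [[0,0,40],[0,0,0],0.0],
    [[0,0,40],[0,0,-5],0.0],
    [[0,-20,15],[0,0,-8],0.0],
  ],
)

```text
time: 8.57
position: [0.5772, 0.1976, 0.1832]
eef_rot: [0.674, -0.67, 0.219, -0.221]
contact_force: [0.5, 0.7, -1.4]
opening: 0.315
```

>>> step_arm(
  plan=[
    [[0,-40,0],[0,0,-10],0.0],
    [[0,-45,0],[0,0,-10],0.0],
    [[0,-45,0],[0,0,-10],0.0],
    [[0,-45,0],[0,0,-10],0.0],
    [[0,-45,0],[0,0,-10],0.0],
  ],
)

```text
time: 9.2
position: [0.576, -0.0258, 0.1805]
eef_rot: [0.516, -0.514, 0.484, -0.485]
contact_force: [0.7, -0.7, -0.7]
opening: 0.314
```

>>> step_arm(
  plan=[
    [[-4,-45,0],[0,0,-10],0.0],
    [[-4,-45,0],[0,0,-10],0.0],
    [[-4,-45,0],[0,0,-10],0.0],
    [[-4,-45,0],[0,0,-10],0.0],
    [[-4,-45,0],[0,0,-10],0.0],
  ],
)

```text
time: 9.82
position: [0.556, -0.2506, 0.1804]
eef_rot: [0.263, -0.261, 0.657, -0.657]
contact_force: [-0.1, -0.3, -1.0]
opening: 0.315
```

>>> step_arm(
  plan=[
    [[0,-40,0],[0,0,0],0.0],
    [[0,-30,0],[0,0,0],0.0],
    [[0,0,0],[0,0,0],0.0],
    [[0,0,0],[0,0,0],0.0],
    [[0,0,0],[0,0,0],0.0],
  ],
)

```text
time: 10.45
position: [0.5566, -0.3178, 0.1795]
eef_rot: [0.265, -0.264, 0.656, -0.655]
contact_force: [0.6, 1.5, -0.6]
opening: 0.315
```

>>> step_arm(
  plan=[
    [[0,0,-40],[0,0,0],0.0],
    [[0,0,-40],[0,0,0],0.0],
    [[0,0,-40],[0,0,0],0.0],
    [[0,0,-30],[0,0,0],0.0],
    [[0,0,-15],[0,0,0],0.0],
  ],
)

```text
time: 11.08
position: [0.5557, -0.3178, 0.0128]
eef_rot: [0.264, -0.265, 0.657, -0.655]
contact_force: [-0.0, 0.0, -0.0]
opening: 0.316
```

>>> step_arm(
  plan=[
    [[0,0,-8],[0,0,0],0.0],
    [[0,0,-4],[0,0,0],0.0],
    [[0,0,0],[0,0,0],0.0],
    [[0,0,0],[0,0,0],0.5],
    [[0,0,0],[0,0,0],0.6],
  ],
)

```text
time: 11.7
position: [0.5564, -0.3198, 0.0031]
eef_rot: [-0.264, 0.263, -0.656, 0.656]
contact_force: [-0.2, 0.3, -0.2]
opening: 0.512
```

>>> step_arm(
  plan=[
    [[0,0,0],[0,0,0],0.6],
    [[0,0,0],[0,0,0],0.6],
    [[0,0,20],[0,0,0],0.6],
    [[0,0,40],[0,0,0],0.6],
    [[0,0,40],[0,0,0],0.6],
  ],
)

```text
time: 12.32
position: [0.556, -0.3199, 0.1047]
eef_rot: [-0.264, 0.264, -0.656, 0.656]
contact_force: [0.1, 0.1, 0.6]
opening: 0.599
```

>>> step_arm(
  plan=[
    [[0,0,40],[0,0,0],0.6],
    [[0,30,20],[0,0,0],0.6],
    [[0,40,0],[0,0,0],0.6],
    [[0,40,0],[0,0,0],0.6],
    [[0,0,0],[0,0,0],0.6],
  ],
)

```text
time: 12.95
position: [0.557, -0.2058, 0.1635]
eef_rot: [0.266, -0.265, 0.656, -0.655]
contact_force: [0.4, -0.4, 0.5]
opening: 0.604
```

Run:
```python
from h import *
st=env.read_state();print(st["position"],st["joints"],q2R(st["eef_rot"])[:,2],q2R(st["eef_rot"])[:,0])
w=grab("wrist","w6.png");s=grab("side","s6.png")
o=np.zeros((420,800,3),np.uint8);o[:,:240]=cv2.resize(s[270:420,310:450],(240,257))[0:1].repeat(420,0)*0
o[:257,:240]=cv2.resize(s[270:420,310:450],(240,257));o[:,240:]=w
cv2.imwrite("pics/v6.png",o[:,:,::-1]); cv2.imwrite("pics/top6.png",env.grab_frame("top")[:,:,::-1])
```

```text
[ 0.55699395 -0.20575228  0.16349056] [-0.26241906  0.45526294  0.7434037   1.79713639 -0.35793998  1.02760917
 -0.18224857] [ 6.96039269e-01 -7.18003473e-01 -5.90695383e-04] [-0.71800253 -0.69603638 -0.00239286]
```

View pics/v6.png

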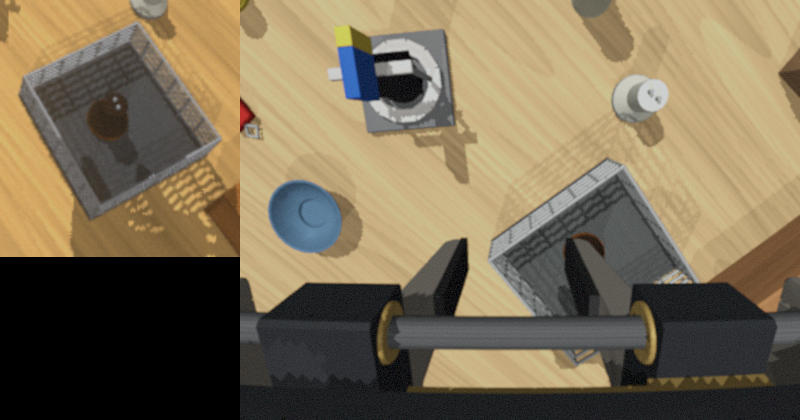

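The dark bulb stands free in the basket (side crop (108,118)), the fingers are empty, and the mirror is untouched. I'll refine the mirror axis from this wrist view before gripping it.

Run:
```python
from h import *
np.set_printoptions(precision=4,suppress=True)
c=cam("wrist");t=cam("top")
b=np.array([px(c,*p,.015) for p in((120,37),(204,30),(214,125),(127,131))]);print(b,b.mean(0))
# colour-based grip direction in first top picture and wrist picture
for n,f,cc in(("top","top0",t),("w6","w6",c)):
    im=cv2.imread(f"pics/{f}.png");h=cv2.cvtColor(im,cv2.COLOR_BGR2HSV)
    roi=np.zeros(h.shape[:2],bool)
    if n=="top": roi[185:230,280:325]=1
    else: roi[15:110,80:150]=1
    B=roi&(h[...,0]>105)&(h[...,0]<125)&(h[...,1]>150);Y=roi&(h[...,0]>24)&(h[...,0]<34)&(h[...,1]>170)
    for M,k in((B,"blue"),(Y,"yel")):
        v,u=np.nonzero(M);print(n,k,len(u),u.mean(),v.mean(),u.min(),u.max(),v.min(),v.max(),px(cc,u.mean(),v.mean(),.128))
```

```text
[[ 0.5613  0.0159  0.015 ]
 [ 0.6256 -0.0443  0.015 ]
 [ 0.5613 -0.1146  0.015 ]
 [ 0.4907 -0.0488  0.015 ]] [ 0.5597 -0.0479  0.015 ]
top blue 42 307.1190476190476 209.26190476190476 302 312 204 214 [ 0.5497 -0.0421  0.128 ]<stdin>:13: RuntimeWarning: Mean of empty slice.
  ret = ret.dtype.type(ret / rcount)
Traceback (most recent call last):
ValueError: zero-size array to reduction operation minimum which has no identity
```

>>> step_arm(
  plan=[
    [[0,40,0],[0,0,0],0.6],
    [[-2,45,0],[0,0,0],0.6],
    [[-1,44,0],[0,0,0],0.6],
    [[0,39,0],[0,0,0],0.6],
    [[0,0,0],[0,0,0],0.6],
  ],
)

```text
time: 13.72
position: [0.5534, -0.0396, 0.1625]
eef_rot: [0.265, -0.265, 0.656, -0.655]
contact_force: [-0.4, -0.2, -0.3]
opening: 0.6
```

Run:
```python
from h import *
np.set_printoptions(precision=4,suppress=True)
st=env.read_state();c=cam("wrist");im=grab("wrist","w7.png");print(st["position"],c)
np.savez("w7.npz",K=c[0],k=c[1],p=c[2],A=c[3])
for z in(.128,.0):print(z,proj(c,[.5537,-.0368,z]))
cv2.imwrite("pics/v7.png",cv2.resize(im[:,:,::-1],(800,600),interpolation=cv2.INTER_CUBIC))
```

```text
[ 0.5534 -0.0396  0.1625] (array([[320.634 ,   0.    , 276.1925],
       [  0.    , 320.634 , 207.7785],
       [  0.    ,   0.    ,   1.    ]]), -0.05613084809580742, array([0.6067, 0.0104, 0.3708]), array([[ 0.6947, -0.6949, -0.186 ],
       [-0.7193, -0.6709, -0.1801],
       [ 0.0004,  0.2589, -0.9659]]))
0.128 [272.4543 214.9585]
0.0 [273.6433 184.3806]
```

View pics/v7.png

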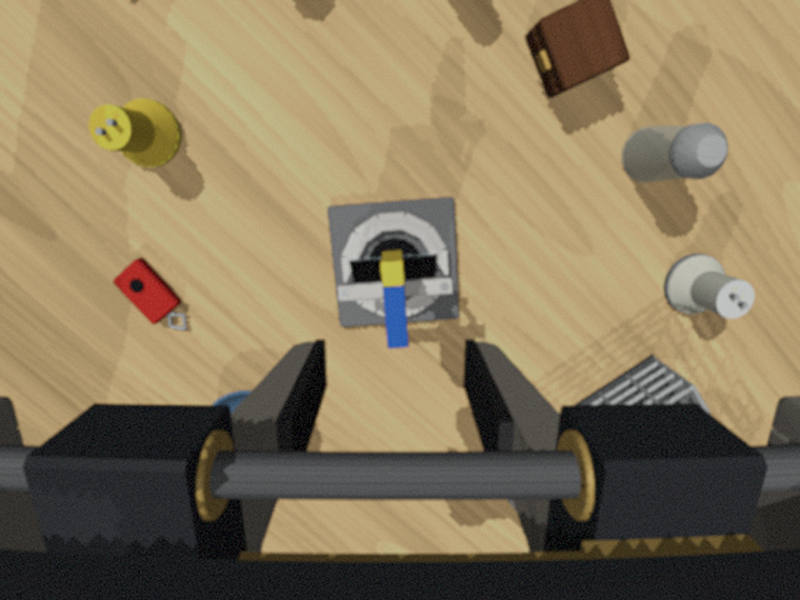

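Run:
```python
from h import *
np.set_printoptions(precision=4,suppress=True)
z=np.load("w7.npz");c=(z["K"],float(z["k"]),z["p"],z["A"])
F=lambda x,y:((x+.5)*.7-.5,(y+.5)*.7-.5)
for h in(0.,.015,.03):
    b=np.array([px(c,*F(*p),h) for p in((329,207),(455,198),(459,319),(341,327))]);d=b-b[[1,2,3,0]]
    print(h,b.mean(0),np.linalg.norm(d,axis=1),np.degrees(np.arctan2(d[:,1],d[:,0])))
g=[px(c,*F(*p),.128) for p in((384,285),(404,283),(408,346),(388,347))]
back=(g[2]+g[3])/2;v=(g[0]-g[3]+g[1]-g[2]);v/=np.linalg.norm(v)
print(g,"width",np.linalg.norm(g[2]-g[3]),"back",back,"hd",np.degrees(np.arctan2(v[1],v[0])),"axis",back+.025*v)
for ax in((.5537,-.0368),(.555,-.039)):
  print(np.degrees(np.arctan2(.309-ax[1],.584-ax[0])))
```

```text
0.0 [ 0.5558 -0.0403  0.    ] [0.1006 0.1011 0.1008 0.1011] [ 138.0169   47.8142  -41.9326 -132.2525]
0.015 [ 0.5579 -0.0383  0.015 ] [0.0966 0.097  0.0967 0.0971] [ 138.0169   47.8142  -41.9326 -132.2525]
0.03 [ 0.5599 -0.0362  0.03  ] [0.0925 0.0929 0.0926 0.093 ] [ 138.0169   47.8142  -41.9326 -132.2525]
[array([ 0.5608, -0.0259,  0.128 ]), array([ 0.5691, -0.033 ,  0.128 ]), array([ 0.5445, -0.0601,  0.128 ]), array([ 0.5363, -0.0524,  0.128 ])] width 0.01132423661368706 back [ 0.5404 -0.0563  0.128 ] hd 47.5410589811307 axis [ 0.5573 -0.0378  0.128 ]
84.99236713473631
85.23635830927384
```

>>> step_arm(
  plan=[
    [[2,2,-20],[0,0,3.7],0.6],
    [[0,0,-30],[0,0,0],0.6],
    [[0,0,-25],[0,0,0],0.6],
    [[0,0,-14],[0,0,0],0.6],
    [[0,0,-5],[0,0,0],0.6],
  ],
  newtons=15,
)

```text
time: 14.4
position: [0.5549, -0.0413, 0.068]
eef_rot: [-0.284, 0.284, -0.647, 0.648]
contact_force: [-0.0, 0.1, 0.1]
opening: 0.601
```

>>> step_arm(
  plan=[
    [[0,0,0],[0,0,0],0.6],
    [[0,0,0],[0,0,0],0.3],
    [[0,0,0],[0,0,0],0.0],
    [[0,0,0],[0,0,0],0.0],
    [[0,0,0],[0,0,0],0.0],
  ],
)

```text
time: 15.02
position: [0.5551, -0.0394, 0.0686]
eef_rot: [-0.285, 0.285, -0.647, 0.647]
contact_force: [0.1, -0.6, 0.4]
opening: 0.188
```

>>> step_arm(
  plan=[
    [[0,0,0],[0,0,0],0.0],
    [[0,0,0],[0,0,0],0.0],
    [[0,0,0],[0,0,0],0.0],
    [[0,0,0],[0,0,0],0.0],
    [[0,0,0],[0,0,0],0.0],
  ],
)

```text
time: 15.65
position: [0.5544, -0.0387, 0.0684]
eef_rot: [0.285, -0.285, 0.648, -0.647]
contact_force: [-3.8, 3.6, 5.9]
opening: 0.128
```

Run:
```python
from h import *
s=env.read_state();z=q2R(s["eef_rot"])[:,2];print(s["position"],s["contact_force"],s["torque"],s["opening"],s["joints"],np.degrees(np.arctan2(z[1],z[0]))+90)
```

```text
[ 0.55435235 -0.03872339  0.06843965] [-3.82512101  3.63938316  5.87134076] [0.72542265 1.04364223 0.03766758] 0.12823780083847947 [-0.48840627  0.5110067   0.64238641  1.95445471 -0.4173593   0.81167968
 -0.3547169 ] 47.52925452625475
```

The bar is gripped (11.8 mm). A small side force suggests the axis lies about 1 mm towards −x,+y, which agrees with the top camera. I'll correct that, then turn.

>>> step_arm(
  plan=[
    [[-0.7,0.7,1],[0,0,0],0.0],
    [[-0.4,0.4,1],[0,0,0],0.0],
    [[0,0,0],[0,0,0],0.0],
    [[0,0,0],[0,0,2],0.0],
    [[0,0,0],[0,0,4],0.0],
  ],
)

```text
time: 16.27
position: [0.5544, -0.039, 0.0687]
eef_rot: [-0.319, 0.319, -0.63, 0.632]
contact_force: [7.2, -1.2, -18.6]
opening: 0.133
```

>>> step_arm(
  plan=[
    [[0,0,0],[0,0,5],0.0],
    [[0,0,0],[0,0,5],0.0],
    [[0,0,0],[0,0,5],0.0],
    [[0,0,0],[0,0,4],0.0],
    [[0,0,0],[0,0,0],0.0],
  ],
)

```text
time: 16.9
position: [0.555, -0.0393, 0.0687]
eef_rot: [-0.418, 0.418, -0.569, 0.571]
contact_force: [8.0, -1.1, -19.5]
opening: 0.127
```

Run:
```python
from h import *
s=env.read_state();z=q2R(s["eef_rot"])[:,2];print(s["position"],s["contact_force"],s["torque"],s["opening"],s["joints"],np.degrees(np.arctan2(z[1],z[0]))+90)
```

```text
[ 0.55498138 -0.03927084  0.06873677] [  7.95389109  -1.11705078 -19.53185836] [-0.08123201 -1.6285824  -0.0331184 ] 0.12733799367560894 [-0.40990572  0.48603659  0.53405842  1.95121691 -0.33798995  0.79034573
  0.00827105] 72.49646686763259
```

>>> step_arm(
  plan=[
    [[0.8,-0.1,-1.5],[0,0,0],0.0],
    [[0,0,0],[0,0,3],0.0],
    [[0,0,0],[0,0,4],0.0],
    [[0,0,0],[0,0,4],0.0],
    [[0,0,0],[0,0,1.6],0.0],
  ],
)

```text
time: 17.52
position: [0.5554, -0.0392, 0.0687]
eef_rot: [-0.478, 0.478, -0.52, 0.521]
contact_force: [5.4, -1.3, -10.1]
opening: 0.129
```

>>> step_arm(
  plan=[
    [[0,0,0],[0,0,0],0.0],
    [[0,0,0],[0,0,0],0.0],
    [[0,0,0],[0,0,0],0.0],
    [[0,0,0],[0,0,0],0.0],
    [[0,0,0],[0,0,0],0.0],
  ],
)

```text
time: 18.15
position: [0.5554, -0.0392, 0.0687]
eef_rot: [-0.478, 0.478, -0.521, 0.522]
contact_force: [5.6, -2.4, -11.0]
opening: 0.129
```

Run:
```python
from h import *
np.set_printoptions(precision=4,suppress=True)
s=env.read_state();z=q2R(s["eef_rot"])[:,2];print(s["position"],s["contact_force"],s["torque"],s["opening"],np.degrees(np.arctan2(z[1],z[0]))+90)
c=cam("wrist");w=grab("wrist","w8.png");t=grab("top","t8.png");sd=grab("side","s8.png")
np.savez("w8.npz",K=c[0],k=c[1],p=c[2],A=c[3])
print("expected marker px",proj(c,[.584,.309,.086]),proj(cam("top"),[.584,.309,.086]))
o=np.zeros((600,800,3),np.uint8)
o[:375,:500]=cv2.resize(w,(500,375),interpolation=cv2.INTER_AREA)
o[:375,500:]=cv2.resize(t[130:290,140:268],(300,375),interpolation=cv2.INTER_CUBIC)
o[375:,:300]=cv2.resize(sd[200:300,250:383],(300,225),interpolation=cv2.INTER_CUBIC)
o[375:,300:700]=cv2.resize(t[100:320,95:486],(400,225),interpolation=cv2.INTER_AREA)
cv2.imwrite("pics/v8.png",o[:,:,::-1])
```

```text
[ 0.5554 -0.0392  0.0687] [  5.6261  -2.3724 -10.9737] [-0.3827 -1.0983 -0.0411] 0.12922894676669913 85.02452444620508
expected marker px [ 272.1193 -291.9472] [153.3636 195.0383]
```

View pics/v8.png

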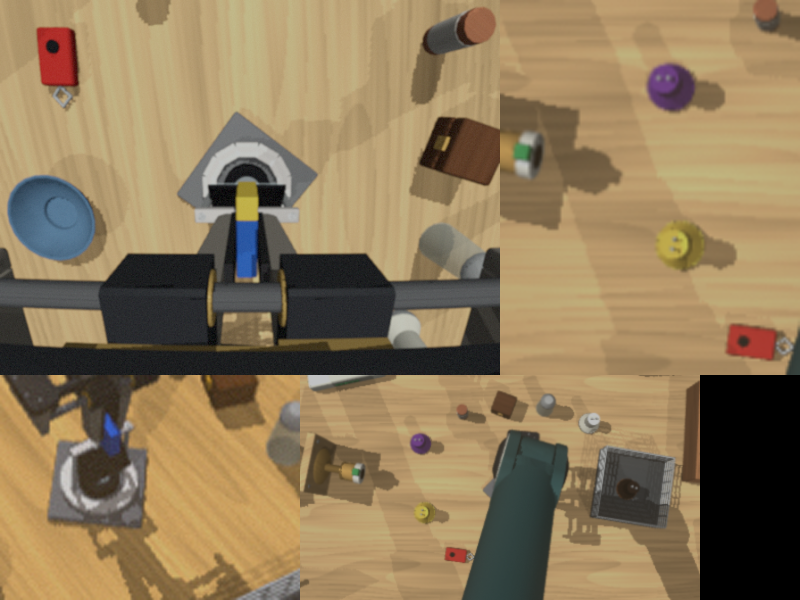

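The mirror is turned. The bar and its cross-piece line up with the tool axes, so the view heading is 85.0°; the target is about 85.2°. In the top view the bulb is in the basket and the neighbours have not moved. I'll relieve the upward pull a little, trim 0.2°, check and hand in.

>>> step_arm(
  plan=[
    [[0.4,-0.2,-0.8],[0,0,0.2],0.0],
    [[0,0,0],[0,0,0],0.0],
    [[0,0,0],[0,0,0],0.0],
    [[0,0,0],[0,0,0],0.0],
    [[0,0,0],[0,0,0],0.0],
  ],
)

```text
time: 18.92
position: [0.5554, -0.0392, 0.0686]
eef_rot: [-0.479, 0.479, -0.52, 0.52]
contact_force: [0.6, -3.0, 3.1]
opening: 0.127
```

Run:
```python
from h import *
s=env.read_state();z=q2R(s["eef_rot"])[:,2];print(s["time"],s["position"],s["contact_force"],s["opening"],np.degrees(np.arctan2(z[1],z[0]))+90,abs(s["dq"]).max())
env.finish_job()
```

```text
18.925 [ 0.55539714 -0.03917301  0.06857736] [ 0.58306537 -3.00639538  3.12762564] 0.12702732665904679 85.28357089725753 0.0018644215758836145
the job is handed in; nothing more can be done
```

I put the dark brown bulb in the wire basket and let go of it, then turned the mirror about 37.5° (0.65 rad) anticlockwise. I handed the job in at 18.9 s, still gripping the mirror.

**Last checks:**
- **Mirror angle:** it read 85.3°. The camera and contact estimates put the marker at 85.0–85.5°. This comes from geometry, because I could not see the upward camera's own picture.
- **Grip:** the bar was held at 11.7 mm, the arm was still, and contact forces were about 3 N.
- **Other things:** the last pictures showed the bulb in the basket. The other bulbs, fob, dish, box, bottle and coin roll looked unmoved.

**What went wrong or disagreed:**
- **First grasp missed:** the fingers closed just above the bulb. The pictures put the real fingertips about 30–35 mm above the reported TCP height, so I allowed for that from then on, and the second grasp held.
- **Mirror axis:** the top and wrist cameras differed by about 3 mm; the contact-based estimate fell between them.
- **Pull on the grip:** raising the tool 2 mm while holding the bar gave a pull of up to 20 N. I took most of it off before handing in.

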